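# Build the soil sieve tower

### The arm

A 7-joint arm with a two-finger parallel gripper is mounted at the origin on the work surface. World frame = base frame: x ahead of the robot, y to its left, z up, the work surface at z = 0. Lengths are in m, angles in rad, forces in N, time in s.
With the tool pointing down it reaches from about 0.35 to 0.775 m from the base axis. Payload 3.1 kg.
Tool frame: the origin (TCP) lies between the finger pads; the fingertips stand 19 mm ahead of it and the grasp point (between the pads) is the TCP; z points along the fingers, y is the line along which they close (so a half turn about z gives the same grasp; the last joint's range is limited). The gripper opens to 85 mm and grips with 20 to 120 N. Pads are 22 mm wide; open, the fingers measure 114 mm over their backs; the gripper's body (76 mm by 85 mm) begins 54 mm behind the grasp point. The pads swing forward as they close: fully open they stand 13 mm farther back than shut.
Start: joints at [1.248, 0.311, 0.014, 1.512, -0.004, 1.319, -0.027], TCP at [0.152, -0.528, 0.25] pointing down, gripper open.
Joint ranges: [-2.7, 2.7], [-0.3, 1.91], [-1.27, 1.3], [0.12, 2.57], [-1.44, 4.58], [0.2, 2.03], [-3.05, 3.05]. Speed limits (rad/s): [2.79, 2.79, 3.14, 3.14, 3.14, 3.14, 3.14].

### API

Orientations are given as [roll, pitch, yaw] about the fixed x, y, z axes, in that order (R = Rz(yaw) Ry(pitch) Rx(roll)).
In Python, from plant import * gives the robot as it stands. The module is installed in compiled form; this text tells all that it offers.
- The arm moves only by the shell command python3 -m inch [FORCE], which reads ROWS from standard input. ROWS is a JSON list of rows, 1 to 8 of them, each of 7 numbers: a rotation vector rx, ry, rz in shares of pi rad (1.0 is pi rad), then dx, dy, dz in fractions of the full range, 1 being 50 cm, then the finger opening in m; each row shifts and turns the commanded pose from where the row before left it, along the tool's axes as they then stand; what a row does not reach is not made up. A row lasts 1/10 s, in which the tool goes at most 0.05 m and 0.15 rad, less where a joint would pass 70% of its speed; a pose out of reach is approached as far as the arm can. The fingers move at their own pace and stop on an object; FORCE is the grip in N (left out, the last holds). Time passes only in rows, so rows that do not move let the fingers close. It prints the time, the measured TCP pose, the force, the opening and the grip force at its end. No shift or turn number may pass 1 either way. Input that does not fit is refused with a message, and nothing moves.
- get_obs(): the state, without advancing time (a new reading comes with each control period).
- capture(name): name is "side" or "top" or "wrist"; returns (picture, depth): 400x640x3 uint8, red, green, blue; 400x640 float32, m along the optical axis (not along the pixel's ray), 0 where there is no reading.
- camera_params(name): a dict with "vfov" (degrees; the focal length in pixels is half the picture's height over the tangent of half this angle, whatever the lens; pixels are square), "cx", "cy" (the principal point, pixels), "k1" (the pictures are not rectified: a ray, as slopes to the right and down, at radius r is drawn at 1 + k1 r^2 times it, then the intrinsics apply), "world_from_camera" (4x4, takes a point from camera to world coordinates); the wrist camera has in their place "T_tool_cam" (4x4, takes a point from camera to tool coordinates, whose origin is the TCP and whose axes are the flange's). Camera axes: x right, y down, z forward; pixel columns grow to the right and rows downward; lengths in m; the calibration is good to about 2 mm. A picture is of the moment at which its call begins: read the wrist's pose just before it. camera_params takes no time and is no camera call.
- job_done(): hands the job in; it is judged then, once.
Trained networks look in the newest picture that a camera, given by its name, has taken for a name from the list of things; names that differ only in an ending like _2 or _b are one class to them, and where a whole thing is asked for, a point or a joint stands for the part that bears it (a point fixed in the world has none). Each returns a list of dicts, best first, with "confidence" (0 to 1); they miss things now and then, are a little off and sometimes report something else, mostly with a low value. They report only what shows in the picture. A call takes as long as a camera call. They do not tell look-alikes from the thing itself.
- spot_in(camera, thing): "bbox" ([left, top, right, bottom] in pixels, round what is visible of it).
- masks_of(camera, thing): "region" (400x640 bool, what is visible of it) and "bbox" ([left, top, right, bottom] in pixels, round what is visible of it).
The state is a dict: "t": time; "joint_pos": joint angles; "joint_velocities": joint speeds; "effort": joint torques, N m; "tool_pos": TCP position; "tool_rot": TCP orientation; "contact_force": force on the tool from outside, world axes, zero at the start; "torque": the same for the moment, N m; "gripper_width": finger opening in m; "gripper_force": force on a finger pad.
Only numpy, scipy, OpenCV 4.12 (cv2) and the standard library are available. Lean on these libraries where they do the work, as an engineer would, in place of code of your own. Each camera call takes 0.05 s, during which the arm holds its last target. There are 200 camera calls.

### The job

Build the sieve tower on the grey stand so that from bottom to top it has the steel pan, the yellow fine sieve, the blue coarse sieve and the white lid, each upright and fully nested in the one below. The green sieve has a torn mesh and stays out of the tower: set it upright and flat in the red dish for repair. Set the pieces down rather than dropping them, and leave the jar and the brass weight where they are.

Things in the scene. Friction and masses are not known exactly. Their poses are not given: they have to be found in the camera images.
- pan: bare steel collecting pan with a closed floor and no mesh, round, open at the top, 60 mm across (grip there), 30 mm tall, 75 to 135 g. Lowest 6 mm: tapered skirt (47 to 51 mm) that drops into the 54 mm bore of the piece below; the shoulder rests on its rim. On the stand: origin 16 mm above the stand's. Origin: centre of its underside, z up; starts upright.
- fine_sieve: sieve with a yellow plastic frame and a dense steel mesh, round, open at the top, 60 mm across (grip there), 30 mm tall, 60 to 110 g. Lowest 6 mm: tapered skirt (47 to 51 mm) that drops into the 54 mm bore of the piece below; the shoulder rests on its rim. Nested: origin 24 mm above that of the piece below. Origin: centre of its underside, z up; starts upright.
- coarse_sieve: sieve with a blue plastic frame and a wide-spaced steel mesh, round, open at the top, 60 mm across (grip there), 30 mm tall, 60 to 110 g. Lowest 6 mm: tapered skirt (47 to 51 mm) that drops into the 54 mm bore of the piece below; the shoulder rests on its rim. Nested: origin 24 mm above that of the piece below. Origin: centre of its underside, z up; starts upright.
- lid: white round lid, 60 mm across, with a black knob in the middle to grip: knob 20 mm in diameter, from 12 to 34 mm above the origin; under it a disc from 6 to 12 mm, and a black tapered skirt from 0 to 6 mm like the sieves'. 45 to 80 g. Nested: origin 24 mm above that of the piece below. Origin: centre of its underside, z up; starts upright.
- torn_sieve: sieve with a green plastic frame whose steel mesh has a ragged hole in the middle, round, open at the top, 60 mm across (the part to grip), 30 mm tall, with the same skirt as the others, 60 to 110 g. Origin: centre of its underside, z up; starts upright.
- stand: fixed heavy round grey stand, 104 mm across and 14 mm high, with an aluminium seat ring in its middle: 60 mm outside, 54 mm bore, its rim 22 mm above the bench; the pan's skirt drops into this ring. Origin: centre of its underside, on the bench.
- dish: fixed round red plastic dish, 124 mm across outside, 118 mm inside, floor 3 mm thick, rim 12 mm above the bench. Origin: centre of its underside, on the bench.
- jar: bystander: closed amber glass jar with a white cap, 52 mm across, 75 mm tall, loose. Origin: centre of its underside.
- weight: bystander: solid brass balance weight with a small knob on top, 48 mm across, 66 mm tall, 0.7 kg, loose. Origin: centre of its underside.
Things that resemble listed ones, but are neither listed nor needed, are in the scene too. Leave any orange look-alike of the pan alone. What is shaped like the coarse_sieve but pink is not meant.

How it is judged:
At the end, for the whole second after the job is handed in: Pan on the stand, then yellow sieve, blue sieve, lid: each within 5 mm of centred on the piece below, within 3 mm of its fully nested height, upright within 0.08 rad. Green sieve flat in the dish, upright within 0.1 rad, within 32 mm of its centre. All five at rest (horizontal distance between pan and stand below 0.005 m and z of pan in the frame of stand between 0.013 and 0.019 m and angle between each of pan, fine_sieve, coarse_sieve, lid's own z axis and vertical below 0.08 rad and horizontal distance between fine_sieve and pan below 0.005 m and z of fine_sieve in the frame of pan between 0.021 and 0.027 m and horizontal distance between coarse_sieve and fine_sieve below 0.005 m and z of coarse_sieve in the frame of fine_sieve between 0.021 and 0.027 m and horizontal distance between lid and coarse_sieve below 0.005 m and z of lid in the frame of coarse_sieve between 0.021 and 0.027 m and horizontal distance between torn_sieve and dish below 0.032 m and z of torn_sieve in the frame of dish between 0 and 0.007 m and angle between torn_sieve's own z axis and vertical below 0.1 rad and linear speed of each of pan, fine_sieve, coarse_sieve, lid, torn_sieve below 0.02 m/s and angular speed of each of pan, fine_sieve, coarse_sieve, lid, torn_sieve below 0.2 rad/s); the robot touches nothing.
It fails at once if the jar or the brass weight is knocked over or pushed more than 25 mm (distance of any of jar, weight from where it was at the start of the episode above 0.025 m).
It fails at once if a piece is dropped: it moves faster than 0.6 m/s (a fall of about 20 mm) with no finger on it ((linear speed of pan above 0.6 m/s and contact force between pan and the fingers below 0.01 N) or (linear speed of fine_sieve above 0.6 m/s and contact force between fine_sieve and the fingers below 0.01 N) or (linear speed of coarse_sieve above 0.6 m/s and contact force between coarse_sieve and the fingers below 0.01 N) or (linear speed of lid above 0.6 m/s and contact force between lid and the fingers below 0.01 N) or (linear speed of torn_sieve above 0.6 m/s and contact force between torn_sieve and the fingers below 0.01 N)).
It also fails if it takes over 120 s, if anything falls off the work surface, if the arm or the gripper's body presses on something with over 40 N, if the wrist force passes 120 N, or if a joint passes its speed limit or range.

## Working session

There is one attempt and no reset: what is moved stays moved. The work goes in short steps, Python scripts to look and compute and a shell command to move; the robot and the scene stay as the last step left them, time stands still between calls to the robot, and variables do not carry over. Pictures are saved under pics/ and viewed, at most 14 in all, crops included, and the job is handed in when it is done.

```bash
mkdir -p pics
cat > h.py <<'E'
from plant import *
import numpy as np, cv2
from scipy.spatial.transform import Rotation as R
def K(c):
    p=camera_params(c); f=200/np.tan(np.radians(p["vfov"])/2); return p,f
def T(c,obs=None):
    p=camera_params(c)
    if "world_from_camera" in p: return np.array(p["world_from_camera"])
    o=obs or get_obs(); M=np.eye(4); r=np.array(o["tool_rot"])
    M[:3,:3]=R.from_euler("xyz",r).as_matrix() if r.size==3 else r.reshape(3,3); M[:3,3]=o["tool_pos"]
    return M@np.array(p["T_tool_cam"])
def rays(c,uv):
    p,f=K(c); D=np.array([p["k1"],0,0,0,0.])
    k=np.array([[f,0,p["cx"]],[0,f,p["cy"]],[0,0,1]])
    s=cv2.undistortPoints(np.array(uv,float).reshape(-1,1,2),k,D).reshape(-1,2)
    return np.c_[s,np.ones(len(s))]
def cloud(c,depth,mask=None,M=None):
    m=(depth>0) if mask is None else (mask&(depth>0))
    v,u=np.nonzero(m); P=rays(c,np.c_[u,v])*depth[v,u][:,None]
    M=T(c) if M is None else M
    return P@M[:3,:3].T+M[:3,3], np.c_[u,v]
def save(n,im): cv2.imwrite("pics/"+n+".png",cv2.cvtColor(im,cv2.COLOR_RGB2BGR))
E
python3 - <<'E'
from h import *
o=get_obs(); print({k:np.round(v,3) for k,v in o.items()})
for c in("side","top","wrist"):
    p=camera_params(c); print(c,{k:np.round(v,3).tolist() for k,v in p.items()})
top,d=capture("top"); save("top0",top); np.savez("top0",i=top,d=d)
def fit(P):
    A=np.c_[P[:,:2],np.ones(len(P))]; s=np.linalg.lstsq(A,(P[:,:2]**2).sum(1),rcond=None)[0]
    return s[:2]/2
for n in "pan fine_sieve coarse_sieve lid torn_sieve stand dish jar weight".split():
    for r in masks_of("top",n)[:5]:
        P,_=cloud("top",d,r["region"])
        if len(P)<20: continue
        h=np.percentile(P[:,2],97); Q=P[abs(P[:,2]-h)<.005]; c0=(Q[:,:2].min(0)+Q[:,:2].max(0))/2
        col=np.median(top[r["region"]],0)
        print(n,round(r["confidence"],2),np.round(r["bbox"]),"h",h.round(4),"c",c0.round(4),"ext",np.ptp(Q[:,:2],axis=0).round(4),col)
side,ds=capture("side"); save("side0",side)
E
```

```text
{'t': np.float64(0.0), 'joint_pos': array([ 1.248,  0.312,  0.014,  1.513, -0.004,  1.319, -0.027]), 'joint_velocities': array([-0.001,  0.001, -0.001,  0.   ,  0.001,  0.   , -0.001]), 'effort': array([ 0.0000e+00, -3.7991e+01,  1.4600e-01, -2.3059e+01,  1.2000e-02,
        1.4000e-02,  0.0000e+00]), 'tool_pos': array([ 0.152, -0.528,  0.249]), 'tool_rot': array([-3.139,  0.   ,  0.281]), 'contact_force': array([ 0.538,  0.756, -0.678]), 'torque': array([0.059, 0.028, 0.01 ]), 'gripper_force': np.float64(0.0), 'gripper_width': np.float64(0.086)}
side {'vfov': 45.794, 'cx': 317.811, 'cy': 204.853, 'k1': -0.136, 'world_from_camera': [[-0.973, -0.179, 0.148, 0.333], [-0.232, 0.736, -0.636, 0.829], [0.005, -0.653, -0.757, 1.09], [0.0, 0.0, 0.0, 1.0]]}
top {'vfov': 54.965, 'cx': 320.037, 'cy': 196.528, 'k1': -0.009, 'world_from_camera': [[0.019, -0.996, 0.091, 0.481], [-1.0, -0.018, 0.019, -0.052], [-0.017, -0.092, -0.996, 0.966], [0.0, 0.0, 0.0, 1.0]]}
wrist {'vfov': 65.213, 'cx': 315.519, 'cy': 199.164, 'k1': -0.054, 'T_tool_cam': [[-0.0, -0.945, -0.328, 0.084], [1.0, -0.0, 0.0, 0.001]
[... 646 characters left out ...]
98. 113.  80.]
stand 0.73 [367. 160. 409. 200.] h 0.0213 c [ 0.6138 -0.2028] ext [0.0924 0.0967] [164. 167. 174.]
dish 0.81 [132. 179. 185. 226.] h 0.0119 c [0.5455 0.3756] ext [0.1213 0.1268] [248.  29.  19.]
jar 0.76 [334. 229. 353. 246.] h 0.0776 c [ 0.4692 -0.0974] ext [0.0437 0.0439] [249. 248. 249.]
jar 0.4 [440. 191. 467. 216.] h 0.0309 c [ 0.558  -0.3649] ext [0.0564 0.0593] [ 91.  93. 145.]
weight 0.61 [406. 270. 429. 293.] h 0.0676 c [ 0.367  -0.2692] ext [0.0252 0.0256] [219. 164.  52.]
weight 0.45 [332. 226. 353. 246.] h 0.0776 c [ 0.4692 -0.0975] ext [0.0437 0.0439] [249. 248. 249.]
weight 0.42 [252. 229. 278. 253.] h 0.0353 c [0.4573 0.1054] ext [0.017  0.0177] [246. 239. 239.]
```

Run:
```python
import cv2
a=cv2.imread("pics/top0.png")[90:320,110:530]; cv2.imwrite("pics/top0c.png",cv2.resize(a,None,fx=1.9,fy=1.9,interpolation=cv2.INTER_CUBIC))
```

```text
(no output)
```

View pics/top0c.png

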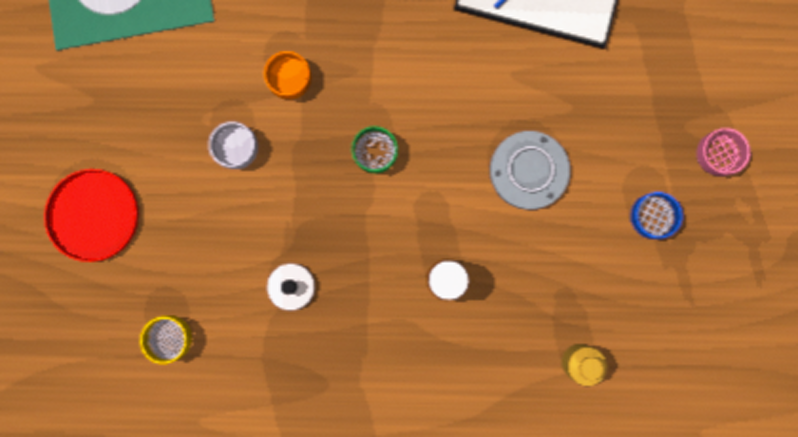

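View pics/side0.png

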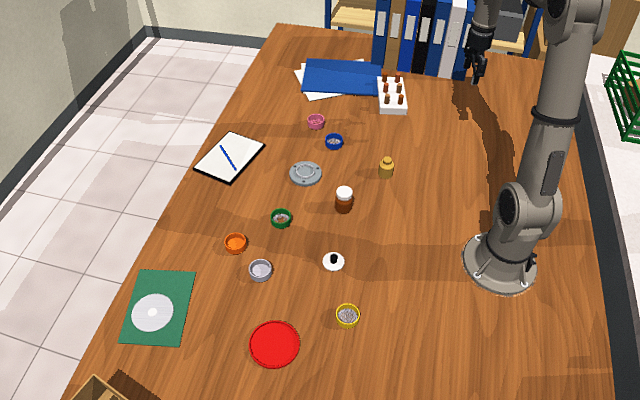

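Top view (full-image pixels): steel pan (232,167), with an orange look-alike at (261,129) that I leave alone. Blue coarse sieve (455,203), with a pink look-alike at (491,170) that I also leave. The yellow sieve is at (197,269), missed by the network. Green torn sieve (308,169), lid (263,241), stand (389,180), dish (158,203), jar (346,237), weight (419,283). The side view agrees.

Next I refine with circle fits, cross-check in the side view and make a close crop.

```bash
cat >> h.py <<'E'
def circ(P,g,z0,z1,rad=.045):
    Q=P[(P[:,2]>z0)&(P[:,2]<z1)&(np.hypot(*(P[:,:2]-g).T)<rad)]
    if len(Q)<15: return None
    c,r=cv2.minEnclosingCircle(Q[:,:2].astype(np.float32)); return np.round([*c,r,np.median(Q[:,2])],4),len(Q)
E
python3 - <<'E'
from h import *
z=np.load("top0.npz"); P,uv=cloud("top",z["d"])
yg=P[np.argmin(abs(uv-[197,269]).sum(1))][:2]
G=dict(pan=(.640,.186),yellow=yg,blue=(.558,-.365),lid=(.457,.105),green=(.638,0),stand=(.614,-.203),dish=(.5455,.3756))
side,d=capture("side"); S,_=cloud("side",d)
for n,g in G.items():
    zz=dict(stand=(.018,.027),dish=(.009,.018),lid=(.008,.016)).get(n,(.026,.036)); r=dict(dish=.075).get(n,.045)
    print(n,"top",circ(P,g,*zz,r),"side",circ(S,g,*zz,r))
a=z["i"]; t=[cv2.resize(a[v-20:v+20,u-20:u+20],(195,195),interpolation=2) for u,v in((232,167),(261,129),(197,269),(455,203),(491,170),(308,169),(263,241),(389,180))]
save("crops",np.vstack([np.hstack(t[:4]),np.hstack(t[4:])]))
E
```

```text
pan top (array([0.6408, 0.186 , 0.0302, 0.0292]), 103) side (array([0.6394, 0.1907, 0.0314, 0.0292]), 86)
yellow top (array([0.3866, 0.2637, 0.0305, 0.0293]), 109) side (array([0.3869, 0.2674, 0.0311, 0.0295]), 103)
blue top (array([ 0.5574, -0.3646,  0.0301,  0.0294]), 101) side (array([ 0.5602, -0.3604,  0.0327,  0.0279]), 46)
lid top (array([0.4569, 0.1056, 0.03  , 0.0116]), 391) side (array([0.456 , 0.1087, 0.0312, 0.0123]), 251)
green top (array([ 6.374e-01, -5.000e-04,  2.990e-02,  2.930e-02]), 91) side (array([0.6388, 0.0044, 0.0327, 0.0299]), 77)
stand top (array([ 0.6139, -0.2041,  0.0423,  0.021 ]), 91) side (array([ 0.6179, -0.1988,  0.0429,  0.0203]), 98)
dish top (array([0.5453, 0.3746, 0.0626, 0.0113]), 188) side (array([0.545 , 0.3789, 0.0636, 0.012 ]), 210)
```

View pics/crops.png

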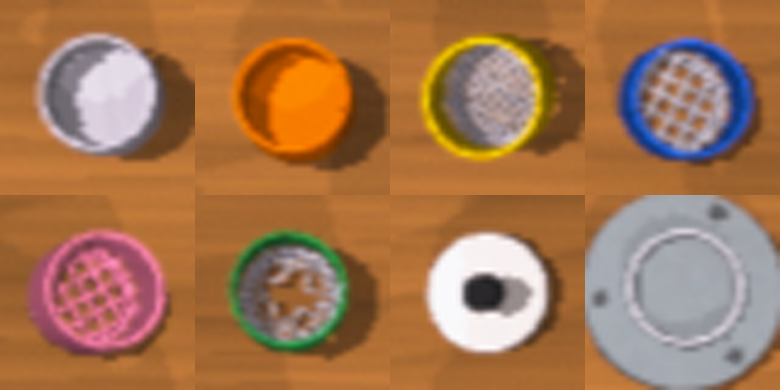

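Crops: steel pan, yellow dense mesh, blue wide mesh, green torn mesh, lid and stand are all as described; orange and pink are the look-alikes. Heights and radii match the text. I now hover over the stand with yaw 0.

The rows are not in the units I measure in: shifts go in shares of 50 cm and turns go in shares of pi rad. I convert before sending: 0.038 m / 0.5 = 0.076, -0.027 m / 0.5 = -0.054, 0.14 rad / 3.1416 = 0.0446.

```bash
echo '[[0,0,0.0446,0,0,0,0.085],[0,0,0.0449,0,0,0,0.085],[0,0,0,0.076,-0.054,0,0.085],[0,0,0,0.076,-0.054,0,0.085],[0,0,0,0.076,-0.054,0,0.085],[0,0,0,0.076,-0.054,0,0.085],[0,0,0,0.076,-0.054,0,0.085],[0,0,0,0.076,-0.054,0,0.085]]' | python3 -m inch 60
echo '[[0,0,0,0.078,-0.054,0,0.085],[0,0,0,0.078,-0.054,0,0.085],[0,0,0,0.078,-0.054,0,0.085],[0,0,0,0.078,-0.054,0,0.085],[0,0,0,0.078,-0.054,0,0.085],[0,0,0,0.078,-0.054,0,0.085],[0,0,0,0,0,0,0.085],[0,0,0,0,0,0,0.085]]' | python3 -m inch
```

```text
t: 1.4
tool_pos: [0.3818, -0.3653, 0.2506]
tool_rot: [3.141, -0.001, -0.0]
contact_force: [0.2, -0.6, 0.7]
gripper_width: 0.0845
gripper_force: 0.0
t: 2.2
tool_pos: [0.6152, -0.2029, 0.2494]
tool_rot: [-3.141, 0.001, 0.003]
contact_force: [0.4, -0.8, -0.3]
gripper_width: 0.0851
gripper_force: 0.0
```

```bash
cat > w.py <<'E'
from h import *
import sys
# w.py name gx gy z0 z1 rad : wrist-camera circle
n,a=sys.argv[1],[float(x) for x in sys.argv[2:]]
o=get_obs(); M=T("wrist",o); im,d=capture("wrist"); save("w_"+n,im); np.savez("w_"+n,d=d,i=im,M=M)
P,_=cloud("wrist",d,M=M); print(n,"tool",np.round(o["tool_pos"],4),np.round(o["tool_rot"],4),"circ",circ(P,a[:2],*a[2:]))
E
python3 w.py stand .614 -.204 .0185 .028 .033; python3 w.py stand2 .614 -.204 .0185 .028 .036
python3 - <<'E'
from h import *
z=np.load("w_stand.npz"); P,uv=cloud("wrist",z["d"],M=z["M"])
print(circ(P,(.614,-.204),.010,.017,.07),np.median(P[(P[:,2]<.008),2]))
E
```

```text
stand tool [ 0.6152 -0.2029  0.2494] [-3.141e+00  1.200e-03  3.200e-03] circ (array([ 0.6141, -0.2033,  0.0302,  0.021 ]), 421)
stand2 tool [ 0.6141 -0.2051  0.2498] [ 3.1406e+00  1.3000e-03 -1.0000e-04] circ (array([ 0.614 , -0.2034,  0.03  ,  0.021 ]), 423)
(array([ 0.6139, -0.2037,  0.0522,  0.0132]), 5473) -0.0009122028065058352
```

View pics/w_stand.png

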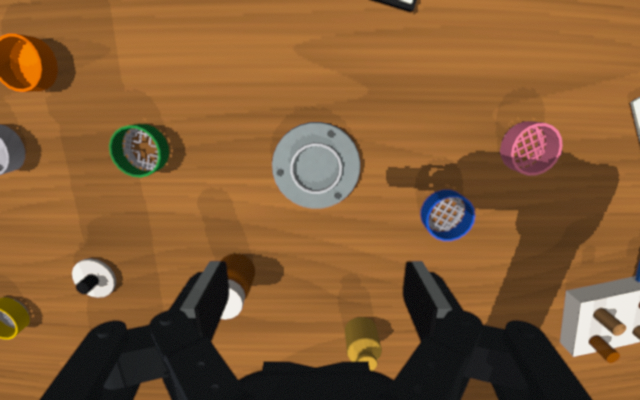

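Wrist view: the stand ring is at about (317,167), fitted at (0.614,-0.2035) with its rim at 21 mm, in agreement with the top view. Next, the pan.

Converted, -0.049 m / 0.5 = -0.098, 0.005 m / 0.5 = 0.01.

```bash
echo '[[0,0,0,0.006,-0.098,0,0.085],[0,0,0,0.006,-0.098,0,0.085],[0,0,0,0.006,-0.098,0,0.085],[0,0,0,0.006,-0.098,0,0.085],[0,0,0,0.006,-0.098,0,0.085],[0,0,0,0.006,-0.098,0,0.085],[0,0,0,0.008,-0.098,0.01,0.085],[0,0,0,0.008,-0.098,0.01,0.085]]' | python3 -m inch
echo '[[0,0,0,0,0,0.08,0.085],[0,0,0,0,0,0.08,0.085],[0,0,0,0,0,0,0.085],[0,0,0,0,0,0,0.085]]' | python3 -m inch
python3 w.py pan .6405 .186 .024 .036 .04;python3 w.py pan2 .6405 .186 .024 .036 .04
```

```text
t: 3.1
tool_pos: [0.641, 0.1862, 0.2413]
tool_rot: [3.14, -0.002, -0.004]
contact_force: [0.5, 0.0, -0.5]
gripper_width: 0.0853
gripper_force: 0.0
t: 3.5
tool_pos: [0.6408, 0.1849, 0.1607]
tool_rot: [3.14, 0.001, -0.003]
contact_force: [0.7, 0.1, 0.4]
gripper_width: 0.0851
gripper_force: 0.0
pan tool [0.6408 0.1849 0.1607] [ 3.14e+00  5.00e-04 -3.40e-03] circ (array([0.6387, 0.1877, 0.0301, 0.0288]), 870)
pan2 tool [0.642  0.1858 0.1626] [-3.1414e+00 -3.3000e-03 -3.1000e-03] circ (array([0.6385, 0.1875, 0.03  , 0.0288]), 865)
```

Converted, 0.045 m / 0.5 = 0.09, 0.025 m / 0.5 = 0.05.

```bash
echo '[[0,0,0,-0.004,-0.002,0.09,0.085],[0,0,0,0,0,0.09,0.085],[0,0,0,0,0,0.05,0.085],[0,0,0,0,0,0.04,0.085],[0,0,0,0,0,0,0.085],[0,0,0,0,0,0,0.05],[0,0,0,0,0,0,0.05],[0,0,0,0,0,0,0.05]]' | python3 -m inch 50
echo '[[0,0,0,0,0,0,0.05],[0,0,0,0,0,0,0.05],[0,0,0,0,0,0,0.05]]' | python3 -m inch
python3 - <<'E'
from h import *
im,d=capture("side"); P,uv=cloud("side",d); save("side1",cv2.resize(im[200:320,180:340],None,fx=4,fy=4,interpolation=2)); print(get_obs()["tool_pos"])
E
```

```text
t: 4.4
tool_pos: [0.6413, 0.1893, 0.0292]
tool_rot: [-3.139, -0.007, -0.001]
contact_force: [0.0, -0.0, 6.9]
gripper_width: 0.0582
gripper_force: 54.0
t: 4.7
tool_pos: [0.6413, 0.1894, 0.0292]
tool_rot: [-3.14, -0.007, -0.0]
contact_force: [0.7, -0.4, 6.2]
gripper_width: 0.058
gripper_force: 54.1
[0.64133303 0.18932543 0.02919818]
```

View pics/side1.png

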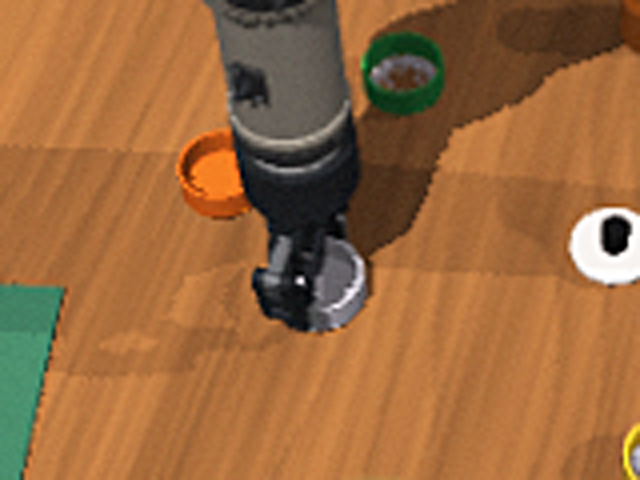

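Grip is on the pan; the side view shows the fingers on both sides of it and clear of the orange one. Lift and look.

Converted, -0.045 m / 0.5 = -0.09, -0.04 m / 0.5 = -0.08.

```bash
echo '[[0,0,0,0,0,-0.04,0.05],[0,0,0,0,0,-0.09,0.05],[0,0,0,0,0,-0.09,0.05],[0,0,0,0,0,-0.08,0.05],[0,0,0,0,0,0,0.05],[0,0,0,0,0,0,0.05]]' | python3 -m inch
python3 - <<'E'
from h import *
o=get_obs(); M=T("wrist",o); im,d=capture("wrist"); P,uv=cloud("wrist",d,M=M); save("wh1",im)
t=np.array(o["tool_pos"]); print(t,o["tool_rot"])
Q=P[(np.hypot(P[:,0]-t[0],P[:,1]-t[1])<.05)&(P[:,2]>.1)]
print(np.histogram(Q[:,2]-t[2],bins=np.arange(-.03,.06,.004)))
for k in masks_of("wrist","pan"): print(k["confidence"],k["bbox"])
E
```

```text
t: 5.35
tool_pos: [0.6394, 0.1889, 0.1778]
tool_rot: [-3.14, -0.004, -0.0]
contact_force: [-0.5, -0.7, -1.7]
gripper_width: 0.058
gripper_force: 53.9
[0.63943008 0.18889487 0.17776226] [-3.14032031e+00 -4.20597494e-03 -9.90314615e-05]
(array([   0,  506, 5793,  909, 1040, 1248, 1342, 2745,  431,  460,  512,
        531,  589,  564,  514,  919, 1593, 2230,  333,  358, 1138, 2072]), array([-0.03 , -0.026, -0.022, -0.018, -0.014, -0.01 , -0.006, -0.002,
        0.002,  0.006,  0.01 ,  0.014,  0.018,  0.022,  0.026,  0.03 ,
        0.034,  0.038,  0.042,  0.046,  0.05 ,  0.054,  0.058]))
0.91 [255.4, 211.8, 378.4, 342.4]
0.66 [358.3, 41.9, 440.5, 116.1]
0.53 [530.9, 302.6, 612.4, 380.4]
```

View pics/wh1.png

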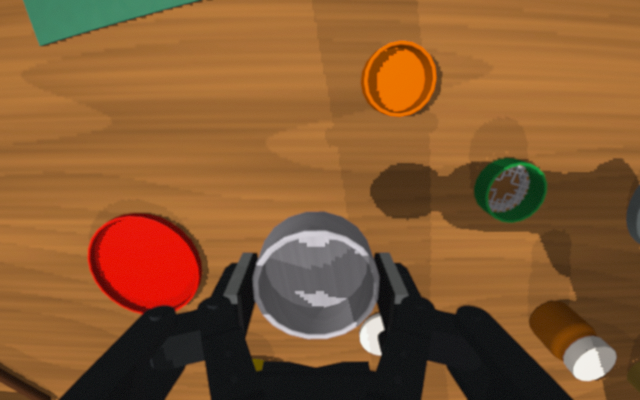

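The pan is held level between the fingers, its rim about at TCP height. I fit the held pan relative to the TCP.

```bash
cat > held.py <<'E'
from h import *
import sys
def held(name):
    o=get_obs(); M=T("wrist",o); im,d=capture("wrist"); t=np.array(o["tool_pos"])
    for k in masks_of("wrist",name):
        P,_=cloud("wrist",d,k["region"],M); 
        if len(P)<300: continue
        r=P-t
        if np.hypot(*np.median(r[:,:2],axis=0))>.03: continue
        top=np.percentile(r[:,2],98); Q=r[r[:,2]>top-.004]
        c,R_=cv2.minEnclosingCircle(Q[:,:2].astype(np.float32))
        A=np.c_[Q[:,:2],np.ones(len(Q))]; pl=np.linalg.lstsq(A,Q[:,2],rcond=None)[0]
        print("held",name,round(k["confidence"],2),"rel TCP",np.round(c,4),"R",round(R_,4),"rim z",round(top,4),"tilt",pl[:2].round(3),"tcp",t.round(4)); return
    print("none")
held(sys.argv[1])
E
python3 held.py pan;python3 held.py pan
```

```text
held pan 0.85 rel TCP [-0.0023 -0.0002] R 0.0305 rim z 0.0003 tilt [ 0.002 -0.003] tcp [0.6376 0.188  0.1741]
held pan 0.61 rel TCP [-0.0025 -0.0009] R 0.0304 rim z 0.0003 tilt [ 0.001 -0.002] tcp [0.6374 0.1879 0.1731]
```

Converted, 0.049 m / 0.5 = 0.098, 0.03 m / 0.5 = 0.06.

```bash
echo '[[0,0,0,-0.006,0.06,0,0.05],[0,0,0,-0.006,0.098,0,0.05],[0,0,0,-0.006,0.098,0,0.05],[0,0,0,-0.006,0.098,0,0.05],[0,0,0,-0.006,0.098,0,0.05],[0,0,0,-0.006,0.098,0,0.05],[0,0,0,-0.006,0.098,0,0.05],[0,0,0,0,0.08,0,0.05]]' | python3 -m inch
echo '[[0,0,0,0,0.054,0,0.05],[0,0,0,0,0,0.08,0.05],[0,0,0,0,0,0.08,0.05],[0,0,0,0,0,0,0.05],[0,0,0,0,0,0,0.05],[0,0,0,0,0,0,0.05]]' | python3 -m inch
python3 - <<'E'
from h import *
for i in range(3): print(np.round(get_obs()["tool_pos"],4)); capture("wrist")
E
python3 held.py pan; python3 w.py st3 .614 -.204 .0185 .028 .033
```

```text
t: 6.45
tool_pos: [0.6161, -0.1797, 0.1745]
tool_rot: [3.14, 0.002, -0.003]
contact_force: [-0.1, -0.7, -0.6]
gripper_width: 0.0585
gripper_force: 53.9
t: 7.05
tool_pos: [0.6194, -0.2025, 0.0977]
tool_rot: [3.141, -0.004, 0.001]
contact_force: [0.3, 0.1, -1.1]
gripper_width: 0.0582
gripper_force: 54.2
[ 0.6194 -0.2025  0.0977]
[ 0.6197 -0.2026  0.0982]
[ 0.6195 -0.2026  0.0982]
held pan 0.74 rel TCP [-0.0026 -0.0004] R 0.0305 rim z 0.0004 tilt [ 0.008 -0.003] tcp [ 0.6192 -0.2027  0.0979]
st3 tool [ 0.6185 -0.2027  0.097 ] [ 3.1406e+00 -2.8000e-03  1.0000e-04] circ (array([ 0.6168, -0.2039,  0.0297,  0.021 ]), 594)
```

Converted, 0.02 m / 0.5 = 0.04, 0.003 m / 0.5 = 0.006.

```bash
echo '[[0,0,0,0,0,0.04,0.05],[0,0,0,0,0,0.036,0.05],[0,0,0,0,0,0.006,0.05],[0,0,0,0,0,0.006,0.05],[0,0,0,0,0,0.006,0.05],[0,0,0,0,0,0.004,0.05],[0,0,0,0,0,0,0.05],[0,0,0,0,0,0,0.05]]' | python3 -m inch
echo '[[0,0,0,0,0,0.004,0.05],[0,0,0,0,0,0.002,0.05],[0,0,0,0,0,0,0.05]]' | python3 -m inch; python3 held.py pan
```

```text
t: 8.15
tool_pos: [0.6178, -0.2026, 0.0468]
tool_rot: [3.141, -0.001, -0.0]
contact_force: [-0.0, 0.6, -1.5]
gripper_width: 0.0582
gripper_force: 54.2
t: 8.45
tool_pos: [0.618, -0.2027, 0.0452]
tool_rot: [3.141, -0.001, -0.0]
contact_force: [-1.8, 1.0, 6.3]
gripper_width: 0.0583
gripper_force: 54.8
held pan 0.97 rel TCP [-0.0026 -0.0004] R 0.0305 rim z 0.0004 tilt [ 0.007 -0.001] tcp [ 0.618  -0.2027  0.0452]
```

Contact force appears with the pan's underside at about 15.6 mm, so it is seated. Release.

Converted, -0.05 m / 0.5 = -0.1, -0.045 m / 0.5 = -0.09.

```bash
echo '[[0,0,0,0,0,0,0.066],[0,0,0,0,0,0,0.085],[0,0,0,0,0,0,0.085],[0,0,0,0,0,0,0.085],[0,0,0,0,0,-0.04,0.085],[0,0,0,0,0,-0.1,0.085],[0,0,0,0,0,-0.09,0.085],[0,0,0,0,0,0,0.085]]' | python3 -m inch
echo '[[0,0,0,0,0,0,0.085]]' | python3 -m inch; python3 w.py pst .614 -.204 .042 .052 .04
python3 - <<'E'
from h import *
z=np.load("w_pst.npz"); P,uv=cloud("wrist",z["d"],M=z["M"]); print(circ(P,(.614,-.204),.010,.017,.07),np.median(P[(P[:,2]<.008),2]))
E
```

```text
t: 9.35
tool_pos: [0.6227, -0.2036, 0.1669]
tool_rot: [3.137, -0.016, -0.0]
contact_force: [0.2, -0.4, 1.3]
gripper_width: 0.0849
gripper_force: 0.0
t: 9.45
tool_pos: [0.6185, -0.2028, 0.16]
tool_rot: [3.14, -0.003, -0.0]
contact_force: [-0.5, -0.5, -0.9]
gripper_width: 0.0851
gripper_force: 0.0
pst tool [ 0.6185 -0.2028  0.16  ] [ 3.1405e+00 -3.5000e-03 -2.0000e-04] circ (array([ 0.6156, -0.2034,  0.0301,  0.0449]), 886)
(array([ 0.614 , -0.2037,  0.0522,  0.0132]), 5343) -0.0008538950446570492
```

Converted, -0.042 m / 0.5 = -0.084, -0.021 m / 0.5 = -0.042.

```bash
echo '[[0,0,0,-0.042,-0.084,0,0.085],[0,0,0,-0.042,-0.084,0,0.085],[0,0,0,-0.042,-0.084,0,0.085],[0,0,0,-0.042,-0.084,0,0.085],[0,0,0,-0.042,-0.084,0,0.085],[0,0,0,-0.042,-0.084,0,0.085],[0,0,0,-0.042,-0.084,0,0.085],[0,0,0,-0.042,-0.084,0,0.085]]' | python3 -m inch
echo '[[0,0,0,-0.042,-0.084,0,0.085],[0,0,0,-0.042,-0.084,0,0.085],[0,0,0,-0.042,-0.094,0,0.085],[0,0,0,0,0,0,0.085],[0,0,0,0,0,0,0.085]]' | python3 -m inch
python3 w.py yel .387 .2645 .024 .036 .04
```

```text
t: 10.3
tool_pos: [0.4469, 0.1343, 0.1563]
tool_rot: [3.14, 0.004, -0.0]
contact_force: [1.6, 1.3, 0.3]
gripper_width: 0.0849
gripper_force: 0.0
t: 10.8
tool_pos: [0.3851, 0.2637, 0.1566]
tool_rot: [3.14, 0.003, 0.004]
contact_force: [0.6, -0.1, 0.2]
gripper_width: 0.0848
gripper_force: 0.0
yel tool [0.3851 0.2637 0.1566] [3.1397 0.0035 0.0044] circ (array([0.3845, 0.2649, 0.03  , 0.0288]), 913)
```

Converted, 0.045 m / 0.5 = 0.09, -0.001 m / 0.5 = -0.002.

```bash
echo '[[0,0,0,-0.002,-0.002,0.09,0.085],[0,0,0,0,0,0.09,0.085],[0,0,0,0,0,0.05,0.085],[0,0,0,0,0,0.03,0.085],[0,0,0,0,0,0,0.085],[0,0,0,0,0,0,0.05],[0,0,0,0,0,0,0.05],[0,0,0,0,0,0,0.05]]' | python3 -m inch 50
echo '[[0,0,0,0,0,0,0.05],[0,0,0,0,0,0,0.05],[0,0,0,0,0,-0.04,0.05],[0,0,0,0,0,-0.09,0.05],[0,0,0,0,0,-0.09,0.05],[0,0,0,0,0,-0.09,0.05],[0,0,0,0,0,0,0.05],[0,0,0,0,0,0,0.05]]' | python3 -m inch
python3 held.py fine_sieve; python3 held.py fine_sieve
```

```text
t: 11.65
tool_pos: [0.3876, 0.2644, 0.0298]
tool_rot: [-3.141, -0.003, -0.001]
contact_force: [0.7, -1.7, 3.2]
gripper_width: 0.0581
gripper_force: 53.7
t: 12.45
tool_pos: [0.3868, 0.2645, 0.1845]
tool_rot: [-3.14, -0.003, -0.0]
contact_force: [0.2, -0.4, -0.8]
gripper_width: 0.0577
gripper_force: 54.0
held fine_sieve 0.83 rel TCP [-0.0028 -0.001 ] R 0.0305 rim z -0.0002 tilt [0.007 0.001] tcp [0.3868 0.2645 0.1845]
held fine_sieve 0.64 rel TCP [-0.0025 -0.0005] R 0.0303 rim z -0.0002 tilt [ 0.005 -0.001] tcp [0.3852 0.2633 0.1821]
```

Converted, 0.042 m / 0.5 = 0.084, 0.026 m / 0.5 = 0.052.

```bash
echo '[[0,0,0,0.026,0.052,0,0.05],[0,0,0,0.042,0.084,0,0.05],[0,0,0,0.042,0.084,0,0.05],[0,0,0,0.042,0.084,0,0.05],[0,0,0,0.042,0.084,0,0.05],[0,0,0,0.042,0.084,0,0.05],[0,0,0,0.042,0.084,0,0.05],[0,0,0,0.042,0.084,0,0.05]]' | python3 -m inch
echo '[[0,0,0,0.042,0.084,0,0.05],[0,0,0,0.042,0.084,0,0.05],[0,0,0,0.042,0.084,0,0.05],[0,0,0,0.018,0.042,0.04,0.05],[0,0,0,0,0,0.06,0.05],[0,0,0,0,0,0.04,0.05],[0,0,0,0,0,0,0.05],[0,0,0,0,0,0,0.05]]' | python3 -m inch
python3 held.py fine_sieve; python3 w.py p3 .614 -.204 .042 .052 .033
```

```text
t: 13.45
tool_pos: [0.5458, -0.0576, 0.1816]
tool_rot: [-3.141, 0.003, -0.0]
contact_force: [0.2, 1.0, -0.8]
gripper_width: 0.0579
gripper_force: 54.0
t: 14.25
tool_pos: [0.6175, -0.2024, 0.112]
tool_rot: [-3.141, 0.003, 0.0]
contact_force: [1.5, 0.8, -0.0]
gripper_width: 0.0578
gripper_force: 54.0
held fine_sieve 0.88 rel TCP [-0.0027 -0.0008] R 0.0304 rim z -0.0003 tilt [ 0.004 -0.001] tcp [ 0.6175 -0.2024  0.112 ]
p3 tool [ 0.6191 -0.2027  0.1145] [ 3.141e+00 -2.200e-03  4.000e-04] circ (array([ 0.6159, -0.2036,  0.0301,  0.0449]), 754)
```

Aligned to within 1 mm. Descend.

Converted, 0.02 m / 0.5 = 0.04, 0.012 m / 0.5 = 0.024.

```bash
echo '[[0,0,0,0,0,0.04,0.05],[0,0,0,0,0,0.024,0.05],[0,0,0,0,0,0.006,0.05],[0,0,0,0,0,0.006,0.05],[0,0,0,0,0,0.006,0.05],[0,0,0,0,0,0,0.05],[0,0,0,0,0,0,0.05]]' | python3 -m inch
echo '[[0,0,0,0,0,0.002,0.05],[0,0,0,0,0,0.002,0.05],[0,0,0,0,0,0,0.05]]' | python3 -m inch; python3 held.py fine_sieve
```

```text
t: 15.1
tool_pos: [0.6184, -0.203, 0.0727]
tool_rot: [3.141, -0.001, -0.0]
contact_force: [0.5, -0.4, -1.4]
gripper_width: 0.0579
gripper_force: 54.0
t: 15.4
tool_pos: [0.618, -0.2029, 0.0702]
tool_rot: [3.142, 0.0, -0.0]
contact_force: [0.1, 0.1, -1.1]
gripper_width: 0.0579
gripper_force: 54.0
held fine_sieve 0.82 rel TCP [-0.0028 -0.0009] R 0.0305 rim z -0.0003 tilt [ 0.006 -0.002] tcp [ 0.618  -0.2029  0.0702]
```

Converted, 0.001 m / 0.5 = 0.002.

```bash
echo '[[0,0,0,0,0,0.002,0.05],[0,0,0,0,0,0.002,0.05],[0,0,0,0,0,0,0.05]]' | python3 -m inch
```

```text
t: 15.8
tool_pos: [0.6183, -0.2029, 0.0699]
tool_rot: [3.141, -0.001, -0.0]
contact_force: [-3.2, 0.5, 5.7]
gripper_width: 0.0575
gripper_force: 54.6
```

Seated (contact at z ≈ 0.070, as expected). Release, lift, and go to the blue sieve.

Converted, -0.04 m / 0.5 = -0.08, -0.035 m / 0.5 = -0.07.

```bash
echo '[[0,0,0,0,0,0,0.066],[0,0,0,0,0,0,0.085],[0,0,0,0,0,0,0.085],[0,0,0,0,0,0,0.085],[0,0,0,0,0,-0.04,0.085],[0,0,0,0,0,-0.08,0.085],[0,0,0,0,0,-0.07,0.085],[0,0,0,0,0,0,0.085]]' | python3 -m inch
python3 w.py fst .614 -.204 .066 .076 .04
echo '[[0,0,0,-0.03,0.08,0,0.085],[0,0,0,-0.03,0.08,0,0.085],[0,0,0,-0.03,0.08,0,0.085],[0,0,0,-0.03,0.082,0,0.085],[0,0,0,0,0,0,0.085],[0,0,0,0,0,0,0.085]]' | python3 -m inch
python3 w.py blue .5575 -.364 .024 .036 .04
```

```text
t: 16.6
tool_pos: [0.6221, -0.2037, 0.17]
tool_rot: [3.138, -0.012, -0.0]
contact_force: [0.8, -0.4, 0.3]
gripper_width: 0.0847
gripper_force: 0.0
fst tool [ 0.6221 -0.2037  0.17  ] [ 3.1381e+00 -1.2400e-02 -2.0000e-04] circ (array([ 0.6157, -0.2037,  0.0301,  0.0689]), 987)
t: 17.25
tool_pos: [0.556, -0.3656, 0.1613]
tool_rot: [-3.14, 0.003, -0.004]
contact_force: [1.3, 1.8, 0.3]
gripper_width: 0.0852
gripper_force: 0.0
blue tool [ 0.556  -0.3656  0.1613] [-3.1405e+00  3.1000e-03 -4.4000e-03] circ (array([ 0.556 , -0.3655,  0.0301,  0.0288]), 878)
```

Converted, 0.045 m / 0.5 = 0.09, 0.025 m / 0.5 = 0.05.

```bash
echo '[[0,0,0,-0.002,0,0.09,0.085],[0,0,0,0,0,0.09,0.085],[0,0,0,0,0,0.05,0.085],[0,0,0,0,0,0.036,0.085],[0,0,0,0,0,0,0.085],[0,0,0,0,0,0,0.05],[0,0,0,0,0,0,0.05],[0,0,0,0,0,0,0.05]]' | python3 -m inch 50
echo '[[0,0,0,0,0,0,0.05],[0,0,0,0,0,0,0.05],[0,0,0,0,0,-0.04,0.05],[0,0,0,0,0,-0.09,0.05],[0,0,0,0,0,-0.09,0.05],[0,0,0,0,0,-0.09,0.05],[0,0,0,0,0,0,0.05],[0,0,0,0,0,0,0.05]]' | python3 -m inch
python3 held.py coarse_sieve; python3 held.py coarse_sieve
```

```text
t: 18.1
tool_pos: [0.559, -0.3642, 0.0328]
tool_rot: [3.14, -0.004, 0.001]
contact_force: [0.0, -0.7, 0.3]
gripper_width: 0.0579
gripper_force: 53.3
t: 18.9
tool_pos: [0.5576, -0.3644, 0.1871]
tool_rot: [3.14, -0.003, -0.0]
contact_force: [-0.6, 0.5, -1.4]
gripper_width: 0.0574
gripper_force: 53.6
held coarse_sieve 0.84 rel TCP [-0.0028 -0.0008] R 0.0305 rim z -0.003 tilt [ 0.005 -0.001] tcp [ 0.5576 -0.3644  0.1871]
held coarse_sieve 0.57 rel TCP [-0.0029 -0.0007] R 0.0303 rim z -0.0031 tilt [0.002 0.002] tcp [ 0.5559 -0.3634  0.1835]
```

Converted, -0.04 m / 0.5 = -0.08, -0.031 m / 0.5 = -0.062.

```bash
echo '[[0,0,0,0.022,-0.062,0,0.05],[0,0,0,0.03,-0.08,0,0.05],[0,0,0,0.03,-0.08,0,0.05],[0,0,0,0.03,-0.08,0,0.05],[0,0,0,0.01,-0.02,0.04,0.05],[0,0,0,0,0,0.05,0.05],[0,0,0,0,0,0,0.05],[0,0,0,0,0,0,0.05]]' | python3 -m inch
python3 held.py coarse_sieve; python3 w.py f3 .614 -.204 .066 .076 .033
```

```text
t: 19.9
tool_pos: [0.6169, -0.2035, 0.1389]
tool_rot: [-3.141, 0.003, -0.001]
contact_force: [0.8, 0.6, -0.4]
gripper_width: 0.0575
gripper_force: 53.7
held coarse_sieve 0.55 rel TCP [-0.0031 -0.0006] R 0.0304 rim z -0.003 tilt [0.003 0.002] tcp [ 0.6169 -0.2035  0.1389]
f3 tool [ 0.6184 -0.2041  0.1412] [ 3.1407e+00 -1.3000e-03 -1.8000e-03] circ (array([ 0.616 , -0.2034,  0.0302,  0.0689]), 845)
```

Converted, 0.02 m / 0.5 = 0.04, 0.003 m / 0.5 = 0.006.

```bash
echo '[[0,0,0,0.001,-0.002,0.04,0.05],[0,0,0,0,0,0.024,0.05],[0,0,0,0,0,0.006,0.05],[0,0,0,0,0,0.006,0.05],[0,0,0,0,0,0.004,0.05],[0,0,0,0,0,0,0.05],[0,0,0,0,0,0,0.05]]' | python3 -m inch
echo '[[0,0,0,0,0,0.002,0.05],[0,0,0,0,0,0.002,0.05],[0,0,0,0,0,0,0.05]]' | python3 -m inch; echo '[[0,0,0,0,0,0.002,0.05],[0,0,0,0,0,0,0.05]]' | python3 -m inch
```

```text
t: 20.75
tool_pos: [0.619, -0.202, 0.1008]
tool_rot: [3.141, -0.001, -0.0]
contact_force: [-0.4, 0.3, -1.1]
gripper_width: 0.0578
gripper_force: 53.7
t: 21.05
tool_pos: [0.6185, -0.2019, 0.0982]
tool_rot: [-3.142, 0.0, -0.0]
contact_force: [0.0, 0.8, -1.3]
gripper_width: 0.0578
gripper_force: 53.7
t: 21.25
tool_pos: [0.6185, -0.2018, 0.0971]
tool_rot: [-3.142, 0.0, -0.0]
contact_force: [-0.6, 0.3, -0.4]
gripper_width: 0.0575
gripper_force: 53.7
```

Converted, 0.001 m / 0.5 = 0.002.

```bash
echo '[[0,0,0,0,0,0.002,0.05],[0,0,0,0,0,0,0.05]]' | python3 -m inch; python3 held.py coarse_sieve
```

```text
t: 21.45
tool_pos: [0.6187, -0.2019, 0.0967]
tool_rot: [3.141, -0.0, -0.0]
contact_force: [-0.5, 0.3, 2.1]
gripper_width: 0.0574
gripper_force: 53.8
held coarse_sieve 0.83 rel TCP [-0.0028 -0.0006] R 0.0303 rim z -0.0031 tilt [0.006 0.   ] tcp [ 0.6187 -0.2019  0.0967]
```

Converted, -0.04 m / 0.5 = -0.08, -0.035 m / 0.5 = -0.07.

```bash
echo '[[0,0,0,0,0,0,0.066],[0,0,0,0,0,0,0.085],[0,0,0,0,0,0,0.085],[0,0,0,0,0,0,0.085],[0,0,0,0,0,-0.04,0.085],[0,0,0,0,0,-0.08,0.085],[0,0,0,0,0,-0.07,0.085],[0,0,0,0,0,0,0.085]]' | python3 -m inch
python3 w.py cst .614 -.204 .09 .1 .04
echo '[[0,0,0,-0.046,-0.088,0,0.085],[0,0,0,-0.046,-0.088,0,0.085],[0,0,0,-0.046,-0.088,0,0.085],[0,0,0,-0.046,-0.088,0,0.085],[0,0,0,-0.046,-0.088,0,0.085],[0,0,0,-0.046,-0.088,0.02,0.085],[0,0,0,-0.046,-0.088,0.04,0.085],[0,0,0,0,0,0,0.085]]' | python3 -m inch
echo '[[0,0,0,0,0,0,0.085]]' | python3 -m inch
python3 w.py lid .457 .1055 .008 .016 .04;python3 w.py lid2 .457 .1055 .028 .04 .04
```

```text
t: 22.35
tool_pos: [0.6224, -0.2027, 0.1982]
tool_rot: [3.138, -0.013, -0.0]
contact_force: [1.1, 0.5, 0.8]
gripper_width: 0.0851
gripper_force: 0.0
cst tool [ 0.6224 -0.2027  0.1982] [ 3.1381e+00 -1.2500e-02 -2.0000e-04] circ (array([ 0.6158, -0.2028,  0.03  ,  0.0929]), 938)
t: 23.2
tool_pos: [0.4526, 0.1097, 0.1597]
tool_rot: [-3.139, 0.009, 0.013]
contact_force: [0.1, -0.3, -0.0]
gripper_width: 0.0849
gripper_force: 0.0
t: 23.3
tool_pos: [0.4577, 0.1034, 0.1614]
tool_rot: [3.141, 0.003, 0.004]
contact_force: [-0.0, -0.9, -0.1]
gripper_width: 0.085
gripper_force: 0.0
lid tool [0.4577 0.1034 0.1614] [3.1406e+00 3.0000e-03 3.6000e-03] circ (array([0.4547, 0.1072, 0.0301, 0.0112]), 2652)
lid2 tool [0.4591 0.102  0.162 ] [3.1404e+00 1.3000e-03 2.0000e-04] circ (array([0.4549, 0.1071, 0.01  , 0.033 ]), 411)
```

View pics/w_cst.png

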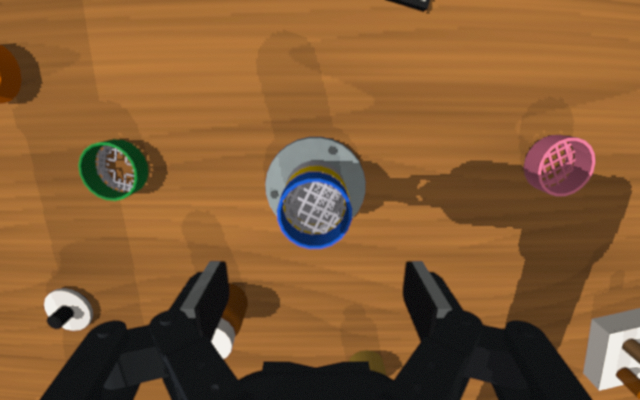

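View: the blue sieve sits squarely on the yellow at (316,210) in the tower. Rim 93 mm plus the 1 mm depth bias matches 94 mm. Now grasp the lid knob.

Converted, 0.045 m / 0.5 = 0.09, 0.025 m / 0.5 = 0.05.

```bash
echo '[[0,0,0,-0.006,-0.009,0.09,0.06],[0,0,0,0,0,0.09,0.06],[0,0,0,0,0,0.05,0.06],[0,0,0,0,0,0.022,0.06],[0,0,0,0,0,0,0.06],[0,0,0,0,0,0,0.06]]' | python3 -m inch
python3 w.py lid3 .457 .1055 .028 .04 .04
```

```text
t: 24.0
tool_pos: [0.4581, 0.1068, 0.0378]
tool_rot: [-3.141, -0.002, -0.002]
contact_force: [0.3, 0.3, -0.3]
gripper_width: 0.06
gripper_force: 0.0
lid3 tool [0.4581 0.1068 0.0378] [-3.1412e+00 -2.5000e-03 -1.8000e-03] circ (array([0.4643, 0.1055, 0.0394, 0.0331]), 2169)
```

Converted, 0.002 m / 0.5 = 0.004.

```bash
echo '[[0,0,0,0,0,0.004,0.03],[0,0,0,0,0,0,0.01],[0,0,0,0,0,0,0.01],[0,0,0,0,0,0,0.01],[0,0,0,0,0,0,0.01],[0,0,0,0,0,0,0.01],[0,0,0,0,0,0,0.01]]' | python3 -m inch 50
echo '[[0,0,0,0,0,-0.04,0.01],[0,0,0,0,0,-0.09,0.01],[0,0,0,0,0,-0.09,0.01],[0,0,0,0,0,-0.1,0.01],[0,0,0,0,0,0,0.01],[0,0,0,0,0,0,0.01]]' | python3 -m inch
python3 - <<'E'
from h import *
o=get_obs(); M=T("wrist",o); im,d=capture("wrist"); save("wl",im); t=np.array(o["tool_pos"]); print(t)
P,uv=cloud("wrist",d,M=M); r=P-t; v,u=uv[:,1],uv[:,0]
w=(im[v,u].min(1)>150)&(np.hypot(r[:,0],r[:,1])<.045)&(abs(r[:,2]+.022)<.012)
Q=r[w]; c,R_=cv2.minEnclosingCircle(Q[:,:2].astype(np.float32)); pl=np.linalg.lstsq(np.c_[Q[:,:2],np.ones(len(Q))],Q[:,2],rcond=None)[0]
print(len(Q),c,R_,np.median(Q[:,2]),pl)
E
```

```text
t: 24.75
tool_pos: [0.4571, 0.1073, 0.0356]
tool_rot: [3.142, -0.001, -0.0]
contact_force: [-1.2, 0.3, 6.2]
gripper_width: 0.018
gripper_force: 48.8
t: 25.35
tool_pos: [0.457, 0.1074, 0.1957]
tool_rot: [-3.141, -0.003, -0.0]
contact_force: [-0.3, -0.4, -1.5]
gripper_width: 0.0184
gripper_force: 48.8
[0.45703389 0.10735558 0.19571607]
3150 (-0.0021922115702182055, -0.0007886567618697882) 0.030258463695645332 -0.02454024402321328 [ 0.00173624 -0.00103606 -0.02455597]
```

View pics/wl.png

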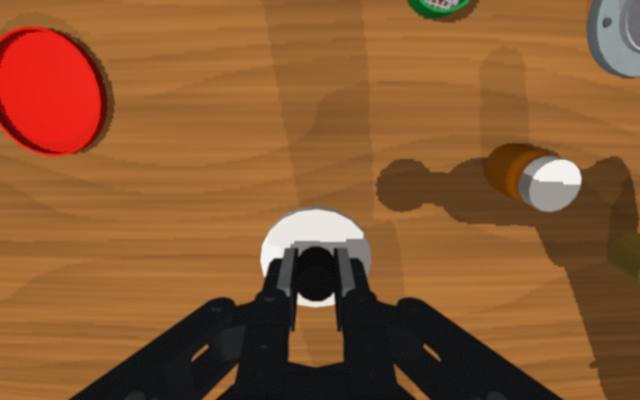

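Lid held level by the knob at (317,270). Move it over the tower.

The rows are not in the units I measure in: shifts go in shares of 50 cm and turns go in shares of pi rad. I convert before sending: 0.042 m / 0.5 = 0.084, 0.032 m / 0.5 = 0.064.

```bash
echo '[[0,0,0,0.026,0.05,0,0.01],[0,0,0,0.044,0.084,0,0.01],[0,0,0,0.044,0.084,0,0.01],[0,0,0,0.044,0.084,0,0.01],[0,0,0,0.044,0.084,0,0.01],[0,0,0,0.044,0.084,0,0.01],[0,0,0,0.044,0.084,0,0.01],[0,0,0,0.032,0.064,0.02,0.01]]' | python3 -m inch
echo '[[0,0,0,0,0,0.04,0.01],[0,0,0,0,0,0,0.01],[0,0,0,0,0,0,0.01]]' | python3 -m inch
cat > lidchk.py <<'E'
from h import *
o=get_obs(); M=T("wrist",o); im,d=capture("wrist"); t=np.array(o["tool_pos"]); print(t.round(4))
P,uv=cloud("wrist",d,M=M); r=P-t; v,u=uv[:,1],uv[:,0]
w=(im[v,u].min(1)>150)&(np.hypot(r[:,0],r[:,1])<.045)&(abs(r[:,2]+.022)<.012)
Q=r[w]; print("lid",np.round(cv2.minEnclosingCircle(Q[:,:2].astype(np.float32))[0],4),np.median(Q[:,2]).round(4))
b=im.astype(int)[v,u]; w=(b[:,2]>b[:,0]+50)&(np.hypot(P[:,0]-.616,P[:,1]+.203)<.034)&(abs(P[:,2]-.093)<.004); B=r[w]
print("blue",len(B),np.ptp(B[:,:2],axis=0) if len(B) else 0)
A=np.c_[B[:,:2],np.ones(len(B))]
s=np.linalg.lstsq(A,(B[:,:2]**2).sum(1),rcond=None)[0]; print("fit",s[:2]/2,np.sqrt(s[2]+(s[:2]**2).sum()/4), "P", (s[:2]/2+t[:2]))
print("box", circ(P[w],(.616,-.203),.085,.1))
E
python3 lidchk.py
```

```text
t: 26.2
tool_pos: [0.6174, -0.2056, 0.1825]
tool_rot: [3.14, 0.002, -0.003]
contact_force: [0.4, 0.3, -0.2]
gripper_width: 0.0181
gripper_force: 48.9
t: 26.5
tool_pos: [0.616, -0.2001, 0.1621]
tool_rot: [-3.139, 0.005, 0.001]
contact_force: [1.0, -0.6, -0.4]
gripper_width: 0.0178
gripper_force: 48.9
[ 0.616  -0.2001  0.1621]
lid [-0.0023 -0.0002] -0.0247
blue 648 [0.031786  0.0581416]
fit [ 0.00082064 -0.00250617] 0.02782234545639204 P [ 0.61678168 -0.2026058 ]
box (array([ 0.6186, -0.2025,  0.0292,  0.0929]), 648)
```

Converted, 0.01 m / 0.5 = 0.02, 0.002 m / 0.5 = 0.004.

```bash
echo '[[0,0,0,0.004,0.004,0.02,0.01],[0,0,0,0,0,0,0.01],[0,0,0,0,0,0,0.01],[0,0,0,0,0,0,0.01]]' | python3 -m inch; python3 lidchk.py
```

```text
t: 26.95
tool_pos: [0.6196, -0.2036, 0.1552]
tool_rot: [3.141, -0.001, 0.0]
contact_force: [0.6, -0.2, 0.1]
gripper_width: 0.0177
gripper_force: 48.9
[ 0.6196 -0.2036  0.1552]
lid [-0.0023 -0.0002] -0.0247
blue 603 [0.02674716 0.05694238]
fit [-0.00286639  0.00098023] 0.02798641565557668 P [ 0.61671537 -0.2026453 ]
box (array([ 0.6222, -0.2019,  0.0287,  0.0929]), 603)
```

Converted, 0.012 m / 0.5 = 0.024, -0.001 m / 0.5 = -0.002.

```bash
echo '[[0,0,0,-0.002,-0.002,0.024,0.01],[0,0,0,0,0,0.016,0.01],[0,0,0,0,0,0,0.01],[0,0,0,0,0,0,0.01]]' | python3 -m inch; python3 lidchk.py
```

```text
t: 27.4
tool_pos: [0.6179, -0.2028, 0.1339]
tool_rot: [-3.141, 0.001, -0.0]
contact_force: [0.5, -1.1, -0.6]
gripper_width: 0.0182
gripper_force: 48.9
[ 0.6179 -0.2028  0.1339]
lid [-0.0023 -0.0003] -0.0247
blue 625 [0.02171216 0.05277675]
fit [-1.76291742e-03 -1.03260097e-05] 0.028535229445577372 P [ 0.61615522 -0.20277248]
box (array([ 0.6278, -0.2012,  0.0268,  0.0928]), 625)
```

Aligned to within 0.5 mm. Descend gently.

Converted, 0.003 m / 0.5 = 0.006, 0.002 m / 0.5 = 0.004.

```bash
echo '[[0,0,0,0,0,0.006,0.01],[0,0,0,0,0,0.006,0.01],[0,0,0,0,0,0.004,0.01],[0,0,0,0,0,0,0.01],[0,0,0,0,0,0,0.01]]' | python3 -m inch;echo '[[0,0,0,0,0,0.002,0.01],[0,0,0,0,0,0,0.01]]' | python3 -m inch;echo '[[0,0,0,0,0,0.002,0.01],[0,0,0,0,0,0,0.01]]' | python3 -m inch
```

```text
t: 27.95
tool_pos: [0.6184, -0.2028, 0.1267]
tool_rot: [-3.142, 0.0, -0.0]
contact_force: [0.2, 0.2, -1.7]
gripper_width: 0.0178
gripper_force: 48.9
t: 28.15
tool_pos: [0.6184, -0.2028, 0.1257]
tool_rot: [3.142, 0.0, -0.0]
contact_force: [0.4, -0.2, 0.1]
gripper_width: 0.018
gripper_force: 48.9
t: 28.35
tool_pos: [0.6183, -0.2028, 0.1246]
tool_rot: [-3.142, 0.0, -0.0]
contact_force: [-0.3, 0.7, -1.3]
gripper_width: 0.0181
gripper_force: 48.9
```

Converted, 0.001 m / 0.5 = 0.002.

```bash
echo '[[0,0,0,0,0,0.002,0.01],[0,0,0,0,0,0,0.01]]' | python3 -m inch;echo '[[0,0,0,0,0,0.002,0.01],[0,0,0,0,0,0,0.01]]' | python3 -m inch; python3 lidchk.py | head -2
```

```text
t: 28.55
tool_pos: [0.6185, -0.2029, 0.1238]
tool_rot: [3.141, -0.0, -0.0]
contact_force: [-1.4, -0.7, -0.5]
gripper_width: 0.0174
gripper_force: 48.9
t: 28.75
tool_pos: [0.6186, -0.2029, 0.1237]
tool_rot: [3.141, -0.001, -0.0]
contact_force: [-0.7, 0.7, 3.2]
gripper_width: 0.0177
gripper_force: 49.3
[ 0.6186 -0.2029  0.1237]
lid [-0.0023 -0.0004] -0.0246
```

Seated at 88 mm. Release, lift, check and go to the green sieve.

Converted, -0.035 m / 0.5 = -0.07, -0.03 m / 0.5 = -0.06.

```bash
echo '[[0,0,0,0,0,0,0.03],[0,0,0,0,0,0,0.05],[0,0,0,0,0,0,0.06],[0,0,0,0,0,-0.02,0.06],[0,0,0,0,0,-0.06,0.085],[0,0,0,0,0,-0.07,0.085],[0,0,0,0,0,0,0.085],[0,0,0,0,0,0,0.085]]' | python3 -m inch
python3 w.py lst .616 -.203 .096 .104 .04
echo '[[0,0,0,0.008,-0.08,0,0.085],[0,0,0,0.008,-0.082,0,0.085],[0,0,0,0.008,-0.082,0.02,0.085],[0,0,0,0.008,-0.082,0.02,0.085],[0,0,0,0.006,-0.08,0.02,0.085],[0,0,0,0,0,0,0.085],[0,0,0,0,0,0,0.085],[0,0,0,0,0,0,0.085]]' | python3 -m inch
python3 w.py green .638 .0 .024 .036 .04
```

```text
t: 29.6
tool_pos: [0.6193, -0.203, 0.1997]
tool_rot: [3.141, -0.003, -0.0]
contact_force: [0.4, 0.1, -0.6]
gripper_width: 0.0852
gripper_force: 0.0
lst tool [ 0.6193 -0.203   0.1997] [ 3.1406e+00 -3.4000e-03 -1.0000e-04] circ (array([ 0.6165, -0.2033,  0.0302,  0.0992]), 3674)
t: 30.45
tool_pos: [0.637, -0.0017, 0.1668]
tool_rot: [3.14, 0.002, -0.002]
contact_force: [-0.0, -0.1, -0.3]
gripper_width: 0.085
gripper_force: 0.0
green tool [ 0.637  -0.0017  0.1668] [ 3.1399e+00  1.8000e-03 -1.9000e-03] circ (array([0.6357, 0.0011, 0.0301, 0.0288]), 835)
```

Converted, 0.045 m / 0.5 = 0.09, -0.002 m / 0.5 = -0.004.

```bash
echo '[[0,0,0,-0.002,-0.004,0.09,0.085],[0,0,0,0,0,0.09,0.085],[0,0,0,0,0,0.058,0.085],[0,0,0,0,0,0.036,0.085],[0,0,0,0,0,0,0.085],[0,0,0,0,0,0,0.05],[0,0,0,0,0,0,0.05],[0,0,0,0,0,0,0.05]]' | python3 -m inch 50
echo '[[0,0,0,0,0,0,0.05],[0,0,0,0,0,0,0.05],[0,0,0,0,0,-0.04,0.05],[0,0,0,0,0,-0.09,0.05],[0,0,0,0,0,-0.09,0.05],[0,0,0,0,0,-0.06,0.05],[0,0,0,0,0,0,0.05],[0,0,0,0,0,0,0.05]]' | python3 -m inch
python3 held.py torn_sieve
```

```text
t: 31.3
tool_pos: [0.6384, 0.0018, 0.0333]
tool_rot: [3.141, -0.005, -0.001]
contact_force: [0.5, 0.3, 3.4]
gripper_width: 0.057
gripper_force: 53.9
t: 32.1
tool_pos: [0.6365, 0.0023, 0.1714]
tool_rot: [3.142, -0.001, -0.0]
contact_force: [-0.0, 0.0, -1.2]
gripper_width: 0.0574
gripper_force: 53.7
held torn_sieve 0.86 rel TCP [-0.0022 -0.0008] R 0.0302 rim z -0.0036 tilt [ 0.007 -0.   ] tcp [0.6365 0.0023 0.1714]
```

Converted, -0.046 m / 0.5 = -0.092, -0.035 m / 0.5 = -0.07.

```bash
echo '[[0,0,0,-0.016,-0.07,0,0.05],[0,0,0,-0.022,-0.092,0,0.05],[0,0,0,-0.022,-0.092,0,0.05],[0,0,0,-0.022,-0.092,0,0.05],[0,0,0,-0.022,-0.092,0,0.05],[0,0,0,-0.022,-0.092,0,0.05],[0,0,0,-0.022,-0.092,0,0.05],[0,0,0,-0.022,-0.092,0,0.05]]' | python3 -m inch
echo '[[0,0,0,-0.01,-0.034,0,0.05],[0,0,0,0,0,0.09,0.05],[0,0,0,0,0,0.08,0.05],[0,0,0,0,0,0.04,0.05],[0,0,0,0,0,0,0.05],[0,0,0,0,0,0,0.05]]' | python3 -m inch
python3 held.py torn_sieve
python3 w.py dish .545 .376 .008 .018 .075
```

```text
t: 33.0
tool_pos: [0.5498, 0.36, 0.1682]
tool_rot: [3.139, 0.004, -0.0]
contact_force: [0.4, 0.5, -0.5]
gripper_width: 0.0571
gripper_force: 53.7
t: 33.6
tool_pos: [0.5462, 0.3755, 0.0647]
tool_rot: [3.14, 0.002, -0.001]
contact_force: [-0.5, 0.0, -0.7]
gripper_width: 0.0571
gripper_force: 53.7
held torn_sieve 0.89 rel TCP [-0.0022 -0.0006] R 0.0304 rim z -0.0036 tilt [ 0.004 -0.001] tcp [0.5462 0.3755 0.0647]
dish tool [0.5475 0.3769 0.0674] [-3.1397e+00 -2.4000e-03 -5.0000e-04] circ (array([0.5437, 0.3765, 0.0623, 0.0109]), 1929)
```

View pics/w_dish.png

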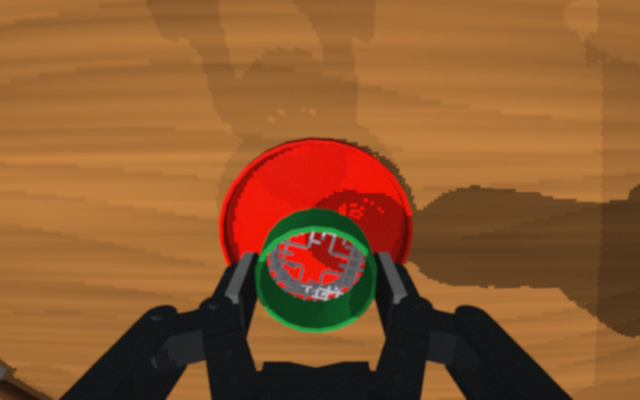

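The green sieve is centred over the dish. Lower it.

Converted, 0.015 m / 0.5 = 0.03, 0.007 m / 0.5 = 0.014.

```bash
echo '[[0,0,0,0,0,0.03,0.05],[0,0,0,0,0,0.014,0.05],[0,0,0,0,0,0.006,0.05],[0,0,0,0,0,0.004,0.05],[0,0,0,0,0,0,0.05],[0,0,0,0,0,0,0.05]]' | python3 -m inch;echo '[[0,0,0,0,0,0.002,0.05],[0,0,0,0,0,0,0.05]]' | python3 -m inch;echo '[[0,0,0,0,0,0.002,0.05],[0,0,0,0,0,0,0.05]]' | python3 -m inch
```

```text
t: 34.35
tool_pos: [0.5466, 0.3763, 0.0389]
tool_rot: [-3.141, -0.0, -0.0]
contact_force: [0.3, -0.3, -0.9]
gripper_width: 0.057
gripper_force: 53.7
t: 34.55
tool_pos: [0.5466, 0.3763, 0.0379]
tool_rot: [-3.141, -0.0, -0.0]
contact_force: [0.1, 0.3, -0.3]
gripper_width: 0.0573
gripper_force: 53.7
t: 34.75
tool_pos: [0.5464, 0.3761, 0.0366]
tool_rot: [3.141, 0.0, -0.0]
contact_force: [0.4, -0.1, -1.2]
gripper_width: 0.0573
gripper_force: 53.7
```

Converted, 0.001 m / 0.5 = 0.002.

```bash
echo '[[0,0,0,0,0,0.002,0.05],[0,0,0,0,0,0,0.05]]' | python3 -m inch;echo '[[0,0,0,0,0,0.001,0.05],[0,0,0,0,0,0,0.05]]' | python3 -m inch
```

```text
t: 34.95
tool_pos: [0.5465, 0.3762, 0.0363]
tool_rot: [-3.142, -0.0, -0.0]
contact_force: [-1.2, -0.2, 2.3]
gripper_width: 0.0573
gripper_force: 54.0
t: 35.15
tool_pos: [0.5465, 0.3762, 0.0363]
tool_rot: [3.142, -0.0, -0.0]
contact_force: [-1.6, -1.0, 5.7]
gripper_width: 0.057
gripper_force: 54.4
```

Contact on the dish floor. Release, retreat and check everything.

Converted, -0.045 m / 0.5 = -0.09, -0.04 m / 0.5 = -0.08.

```bash
echo '[[0,0,0,0,0,0,0.066],[0,0,0,0,0,0,0.072],[0,0,0,0,0,0,0.072],[0,0,0,0,0,0,0.072],[0,0,0,0,0,-0.04,0.072],[0,0,0,0,0,-0.08,0.072],[0,0,0,-0.04,0,-0.09,0.085],[0,0,0,-0.08,0,-0.04,0.085]]' | python3 -m inch
echo '[[0,0,0,-0.08,0,0,0.085],[0,0,0,0,0,0,0.085],[0,0,0,0,0,0,0.085],[0,0,0,0,0,0,0.085]]' | python3 -m inch
python3 - <<'E'
from h import *
top,d=capture("top"); P,_=cloud("top",d); s,ds=capture("side"); S,_=cloud("side",ds)
save("fin",np.hstack([cv2.resize(s[135:235,270:420],(400,267),interpolation=2),cv2.resize(s[280:380,220:370],(400,267),interpolation=2)]))
for n,g,a,b,r in(("lid",(.616,-.203),.095,.106,.04),("knob",(.616,-.203),.115,.13,.03),("green",(.545,.376),.026,.04,.04),("dish",(.545,.376),.008,.018,.075),("jar",(.469,-.097),.07,.085,.05),("weight",(.367,-.269),.06,.075,.04)): print(n,circ(P,g,a,b,r))
E
```

```text
t: 35.95
tool_pos: [0.4913, 0.3766, 0.1647]
tool_rot: [-3.136, -0.009, -0.006]
contact_force: [0.7, 0.7, 0.5]
gripper_width: 0.0849
gripper_force: 0.0
t: 36.35
tool_pos: [0.4479, 0.3756, 0.1601]
tool_rot: [3.141, -0.001, -0.002]
contact_force: [0.3, -0.1, -0.2]
gripper_width: 0.0849
gripper_force: 0.0
lid (array([ 0.6178, -0.2038,  0.0303,  0.0998]), 448)
knob (array([ 0.6183, -0.2046,  0.01  ,  0.1215]), 64)
green (array([0.5458, 0.3749, 0.0312, 0.0313]), 135)
dish (array([0.5452, 0.3756, 0.0628, 0.0111]), 382)
jar (array([ 0.4703, -0.0971,  0.0231,  0.0744]), 308)
weight (array([ 0.3668, -0.2692,  0.0138,  0.0655]), 117)
```

View pics/fin.png

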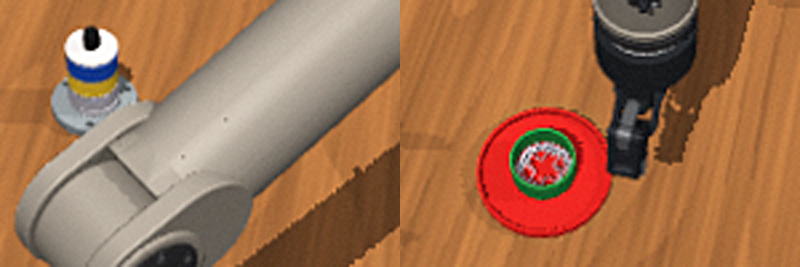

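The tower stands straight: steel, yellow, blue, then lid at crop (92,60), with the lid disc at 100 mm. The green sieve is flat in the dish at (543,162). Jar and weight have not moved, so I hand in.

```bash
python3 -c "
from plant import *
print(job_done())"
```

```text
the job is handed in; nothing more can be done
None
```

The job is handed in at about 36 s of robot time: pan, yellow sieve, blue sieve and lid are nested on the stand, the green sieve lies flat in the dish, and the jar and weight are where they started. The final camera check agreed, but the hand-in returned no verdict.

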